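# Snap a lithium cell into the floating spring-clip nest of a cell tester

## Robot

A 6-joint arm with a two-finger parallel gripper is mounted at the origin on a cart in front of the work surface, level with it; the furniture and walls round the work are solid. World frame = base frame: x ahead of the robot, y to its left, z up, the work surface at z = 0. Lengths are in m, angles in rad, forces in N, time in s.
With the tool pointing down it reaches from about 0.25 to 0.775 m from the base axis. Payload 4 kg.
Tool frame: the origin (TCP) lies between the finger pads; the fingertips stand 25 mm ahead of it and the grasp point (between the pads) lies 6 mm ahead of it (robot.tip_reach is the z of the fingertips in the tool frame, in m); z points along the fingers, y is the line along which they close (so a half turn about z gives the same grasp; the last joint's range is limited). The gripper opens to 94 mm and grips with 3 to 60 N. Pads are 16 mm wide; open, the fingers measure 119 mm over their backs; the gripper's body (75 mm by 177 mm) begins 78 mm behind the grasp point.
Start: joints at [-1.419, 0.087, 1.371, -0, 1.684, -0.103], TCP at [0.139, -0.532, 0.207] pointing down, gripper open.
Joint ranges: [-3.1, 3.1], [-0.76, 2.03], [0.27, 2.55], [-1.08, 4.22], [0.17, 2.65], [-2.57, 2.57]. Speed limits (rad/s): [2.79, 2.79, 3.14, 3.14, 3.14, 3.14].

## Interface

Orientations are given as [roll, pitch, yaw] about the fixed x, y, z axes, in that order (R = Rz(yaw) Ry(pitch) Rx(roll)).
In Python, from bench import robot gives the robot as it stands. The module is installed in compiled form; this text tells all that it offers.
- The arm moves only by the shell command python3 -m handwheel 'ROWS'. ROWS is JSON, a list of rows, each a list of 3 entries, a list of its own where there are three numbers: the turn, a rotation vector about the world's x, y, z in units of 90 degrees (1.0 is 90 degrees), then the shift along the world's x, y, z in units of 0.05 m (1.0 is 0.05 m), then the closure, from 0 (fully open) to 1 (shut). A call has 1 to 5 rows; each row shifts and turns the commanded pose from where the row before left it; what a row does not reach is not made up. A row lasts 1/10 s, in which the tool goes at most 50 mm and 8.59 degrees, less where a joint would pass 70% of its speed; a pose out of reach is approached as far as the arm can. A call with a number of a shift or a turn outside -1 to 1 is refused whole. A call with a gripper value outside its range is refused whole. The fingers move at their own pace and stop on an object; the grip force is fixed at half the most. Time passes only in rows, so rows that do not move let the fingers close. It gives the time, the measured TCP pose, the force, the opening and the grip force at its end, in the units of the state.
- robot.get_obs(): the state, without advancing time (a new reading comes with each control period).
- robot.snapshot(name): name is "scene" or "top"; returns (picture, depth): 420x560x3 uint8, red, green, blue; 420x560 float32, m along the optical axis (not along the pixel's ray), 0 where there is no reading.
- robot.calibration(name): a dict with "mtx" (3x3 intrinsics, pixels), "extrinsics" (4x4, takes a point from camera to world coordinates). Camera axes: x right, y down, z forward; pixel columns grow to the right and rows downward; lengths in m; the calibration is good to about 2 mm. A picture is of the moment at which its call begins. calibration takes no time and is no camera call.
- robot.close_job(): hands the job in; it is judged then, once.
Trained networks look in the newest picture that a camera, given by its name, has taken for a name from the list of things; names that differ only in an ending like _2 or _b are one class to them, and where a whole thing is asked for, a point or a joint stands for the part that bears it (a point fixed in the world has none). Each returns a list of dicts, best first, with "p" (0 to 1); they miss things now and then, are a little off and sometimes report something else, mostly with a low value. They report only what shows in the picture. A call takes as long as a camera call. They do not tell look-alikes from the thing itself.
- robot.boxes_of(query, camera): "bbox" ([left, top, right, bottom] in pixels, round what is visible of it).
The state is a dict: "time": time; "joint_positions": joint angles; "qvel": joint speeds; "joint_torque": joint torques, N m; "tool_pos": TCP position; "ee_rot": TCP orientation; "wrist_force": force on the tool from outside, world axes, zero at the start; "wrist_torque": the same for the moment, N m; "width": finger opening in m; "finger_force": force on a finger pad.
Only numpy, scipy, OpenCV 4.12 (cv2) and the standard library are available. Lean on these libraries where they do the work, as an engineer would, in place of code of your own. Each camera call takes 0.05 s, during which the arm holds its last target. There are 200 camera calls.

## Task

Take the blue cell from the tray and load it into the cell tester with its plus end at the red end block, snapped fully home in both pairs of spring clips, lying flat on the saddles. The nest floats on soft springs above the contact pins and gives way under your hand, so lay the cell on the clips and press it in by feel, one end at a time until each end clicks: pushing the nest down onto its pins would spoil them. Leave the grey cell in the tray and do not shift the other things on the bench.

Things in the scene. Friction and masses are not known exactly. Their poses are not given: they have to be found in the camera images.
- cell_blue_center (a point): Centre of the blue-wrapped round lithium cell: 21 mm diameter, 69 mm long and a 1 mm button, 56 to 91 g. x axis along the cell to its plus end (white ring, steel button); the other axes roll with it. It lies level in one of the tray's two places, plus end away from the robot, on two ribs 52 mm apart; between them it is free to grip, the tray floor 20.5 mm below its axis.
- cell_blue_plus (a point): Centre of the blue cell's plus end face, 34.5 mm from the cell's centre along its x axis.
- cell_blue_minus (a point): Centre of the blue cell's flat minus end face, 34.5 mm from the cell's centre the other way.
- cell_grey_center (a point): Centre of the grey-wrapped spare cell of the same size in the other place of the tray, 80 mm from the blue one; it stays there.
- nest_seat (a point): Where the cell's centre lies when fully home. x axis along the nest to the red (plus) end block, y across, z up; rides with the nest, a 140 x 70 mm cream plate, its top 20.5 mm below this point, 45 mm over the bench. End blocks (red +x, black -x): inner faces 38.5 mm away, tops 1 mm below. Four brass bushings at 58 mm along x, 24 mm along y, tops 6.5 mm below. Tester fixed to the bench.
- clip_plus (a point): Middle of the clip (pair of steel spring fingers, 8 mm wide) by the red block, 25 mm from the seat along x, at the fingers' noses, 6 mm above the seat; finger tops 9 mm above it. The noses leave a 16 mm gap: a cell laid on them stays with its axis about 13.5 mm above the seat. One end pressed straight down over its clip resists with up to 8 to 15 N, then snaps: the force drops by 25% or more.
- clip_minus (a point): The same clip by the black block, 25 mm the other way. The peak comes 3 to 4 mm, relative to the nest, after first touch; but the nest sinks meanwhile, so the end must go lower over the bench than its seated height before it snaps. Pressing further inboard takes more force (a broad fingertip bears inboard as the cell tips). Both ends at once need twice the force, which drives the nest onto its pins.
- nest (a joint): How far the floating nest is pushed down (m): 0 free, about 0.001 with a cell in it; its springs give about 0.9 N per mm; at 0.019 it meets the contact pins. It slides straight down on four guide posts.
- screw_tub_mid (a point): White screw tub, 40 mm round and 45 mm high, loose beside the tester; the point lies 5 mm over the bench on its axis.
- kapton_roll_mid (a point): Roll of amber tape, 56 mm round and 12 mm high, lying loose behind the tester; the point lies 5 mm over the bench at its centre.
- marker_mid (a point): Cyan marker pen, 130 mm long and 15 mm thick, lying loose beside the tester; the point lies 5 mm over the bench at its middle.
There are look-alikes about, which are no part of the job. Of the things that look like the part that bears cell_blue_center, the largest one is meant.

How it is judged:
At the end, for the whole second after the job is handed in: Blue cell in the nest, plus end at the red block, both ends within 2.5 mm of seated height and centre line, 5.5 mm lengthwise, at rest, released; nest back up within 4 mm; grey cell within 15 mm, tub, tape and marker within 30 mm of their starts (x of cell_blue_plus in the frame of nest_seat between 0.029 and 0.04 m and y of cell_blue_plus in the frame of nest_seat between -0.0025 and 0.0025 m and z of cell_blue_plus in the frame of nest_seat between -0.0025 and 0.0025 m and x of cell_blue_minus in the frame of nest_seat between -0.04 and -0.029 m and y of cell_blue_minus in the frame of nest_seat between -0.0025 and 0.0025 m and z of cell_blue_minus in the frame of nest_seat between -0.0025 and 0.0025 m and value of joint nest below 0.004 m and linear speed of cell_blue below 0.02 m/s and distance of cell_grey_center from where it was at the start of the episode below 0.015 m and distance of each of screw_tub_mid, kapton_roll_mid, marker_mid from where it was at the start of the episode below 0.03 m); the robot touches nothing.
It fails at once if the nest is pushed down 19 mm, onto its contact pins (value of joint nest above 0.019 m).
It fails at once if the grey spare cell is shifted by more than 15 mm (distance of cell_grey_center from where it was at the start of the episode above 0.015 m).
It fails at once if the white screw tub is shifted by more than 30 mm (distance of screw_tub_mid from where it was at the start of the episode above 0.03 m).
It fails at once if the amber tape roll is shifted by more than 30 mm (distance of kapton_roll_mid from where it was at the start of the episode above 0.03 m).
It fails at once if the cyan marker is shifted by more than 30 mm (distance of marker_mid from where it was at the start of the episode above 0.03 m).
It also fails if it takes over 64 s, if anything falls off the work surface, if the arm or the gripper's body presses on something with over 40 N, if the wrist force passes 120 N, or if a joint passes its speed limit or range.

## Working session

There is one attempt and no reset: what is moved stays moved. The work goes in short steps, Python scripts to look and compute and a shell command to move; the robot and the scene stay as the last step left them, time stands still between calls to the robot, and variables do not carry over. Pictures are saved under pics/ and viewed, at most 10 in all, crops included, and the job is handed in when it is done.

```bash
mkdir -p pics; cat > h.py <<'E'
import numpy as np, cv2
from bench import robot
def snap(cam,fn=None):
    p,d=robot.snapshot(cam); np.savez('/tmp/'+cam,p=p,d=d)
    if fn: cv2.imwrite('pics/'+fn,p[:,:,::-1])
    return p,d
def world(cam,d):
    c=robot.calibration(cam); K=c['mtx'];T=c['extrinsics']
    v,u=np.mgrid[:d.shape[0],:d.shape[1]]
    P=np.stack([(u-K[0,2])/K[0,0]*d,(v-K[1,2])/K[1,1]*d,d],-1)
    return P@T[:3,:3].T+T[:3,3]
E
python3 - <<'E'
from h import *
np.set_printoptions(precision=4,suppress=True)
for c in ('top','scene'):
    p,d=snap(c,c+'1.png'); W=world(c,d)
    for q in ('cell_blue_center','cell_grey_center','nest','screw_tub_mid','kapton_roll_mid','marker_mid'):
        for r in robot.boxes_of(q,c)[:4]:
            b=np.array(r['bbox']).astype(int); m=((b[:2]+b[2:])//2)
            print(c,q,round(r['p'],2),b,W[min(m[1],419),min(m[0],559)])
    print(robot.calibration(c)['extrinsics'],robot.calibration(c)['mtx'][0])
o=robot.get_obs();print(o['time'],o['tool_pos'],o['ee_rot'],o['wrist_force'],o['width'])
E
```

```text
top cell_blue_center 0.78 [160 234 176 265] [0.4321 0.2125 0.0349]
top cell_blue_center 0.5 [247 235 258 254] [0.4465 0.011  0.0162]
top cell_blue_center 0.48 [110 248 120 266] [0.4125 0.3443 0.0155]
top cell_grey_center 0.48 [197 228 207 257] [0.4495 0.1312 0.0362]
top nest 0.69 [316 201 378 247] [ 0.495  -0.2192  0.0469]
top screw_tub_mid 0.54 [392 208 410 223] [ 0.5183 -0.3522  0.0455]
top kapton_roll_mid 0.78 [333 168 353 189] [ 0.6182 -0.22   -0.0029]
top kapton_roll_mid 0.33 [164 231 176 259] [0.4419 0.2088 0.0315]
top marker_mid 0.56 [373 232 392 285] [ 0.4143 -0.3113  0.0135]
[[ 0.0059 -0.9914  0.1308  0.3913]
 [-0.9996 -0.0092 -0.025  -0.0145]
 [ 0.026  -0.1306 -0.9911  1.139 ]
 [ 0.      0.      0.      1.    ]] [454.1802   0.     274.0732]
scene screw_tub_mid 0.59 [373 292 393 316] [ 0.5074 -0.3733  0.0453]
[[ 0.7309 -0.4251  0.5339 -0.1844]
 [-0.6824 -0.4436  0.5809 -0.7995]
 [-0.0101 -0.789  -0.6144  0.9032]
 [ 0.      0.      0.      1.    ]] [526.1631   0.     280.2334]
0.7 [ 0.1386 -0.5323  0.2065] [3.1414 0.0001 0.2548] [-1.2907 -0.3541  0.3337] 0.09398699070732286
```

```bash
python3 - <<'E'
from h import *
p=np.load('/tmp/top.npz')['p'][:,:,::-1]
a=cv2.resize(p[155:300,95:425],None,fx=2.4,fy=2.4,interpolation=cv2.INTER_CUBIC)
cv2.imwrite('pics/topcrop.png',a)
E
```

```text
(no output)
```

View pics/topcrop.png

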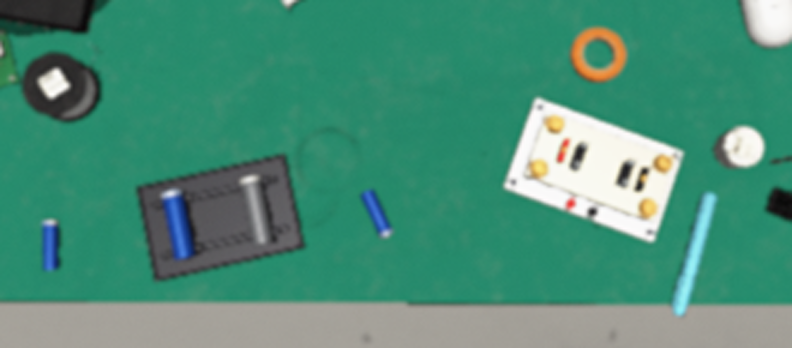

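View pics/scene1.png

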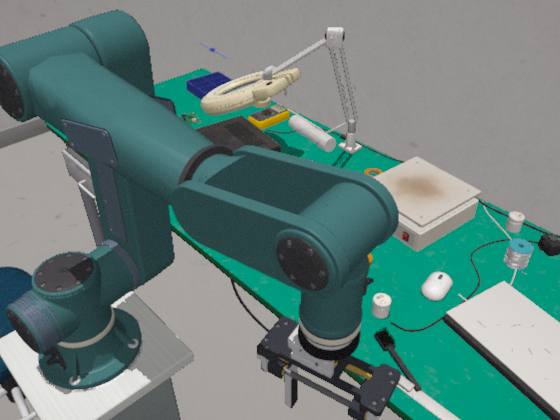

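The pictures show three blue cylinders in full-image pixels: (168,249) in the dark tray beside the grey cell, and small loose ones at (116,257) and (252,244). The one in the tray is the largest and lies in the tray, so it fits the description. The crop above is already enlarged and confirms it, with its white end towards +x. The tester is at about (343,225), red block on the left. Next I measure.

```bash
python3 - <<'E'
from h import *
np.set_printoptions(precision=4,suppress=True)
z=np.load('/tmp/top.npz');p=z['p'];d=z['d'];W=world('top',d)
c=robot.calibration('top');K=c['mtx'];T=c['extrinsics']
def at(uv,h): # pixel -> world at height h
    r=T[:3,:3]@np.array([(uv[0]-K[0,2])/K[0,0],(uv[1]-K[1,2])/K[1,1],1]); return T[:3,3]+r*(h-T[2,3])/r[2]
hsv=cv2.cvtColor(p,cv2.COLOR_RGB2HSV); H,S,V=hsv[...,0].astype(int),hsv[...,1],hsv[...,2]
def comps(m,roi,mn):
    M=np.zeros(m.shape,np.uint8);l,t,r,b=roi;M[t:b,l:r]=m[t:b,l:r]
    n,L,s,ce=cv2.connectedComponentsWithStats(M);return [(s[i,4],ce[i],L==i) for i in range(1,n) if s[i,4]>=mn]
roi=(155,225,185,275)
for a,ce,m in comps((H>100)&(H<130)&(S>100),roi,30):
    q=W[m]; print('blue',a,ce,q.mean(0),q[:,2].max(),np.percentile(q[:,2],[10,50,90]))
    v,u=np.nonzero(m); (cx,cy),wh,an=cv2.minAreaRect(np.stack([u,v],1).astype(np.float32));print(cx,cy,wh,an)
    (vx,vy,x0,y0)=cv2.fitLine(np.stack([u,v],1).astype(np.float32),cv2.DIST_L2,0,.01,.01).ravel()
    e1=at((x0,y0),.03);e2=at((x0-20*vx*np.sign(vy),y0-20*vy*np.sign(vy)),.03);print('axis yaw',np.arctan2(*(e2-e1)[1::-1]),'c@.03',e1)
# tray floor height
q=W[225:275,150:225].reshape(-1,3);print('tray z pct',np.percentile(q[:,2],[5,20,40,60,80,95]))
g=comps((H>14)&(H<28)&(S>110)&(V>90),(300,190,385,260),4)
for a,ce,m in g: print('gold',a,ce,at(ce,.059),np.median(W[m][:,2]))
for a,ce,m in comps(((H<8)|(H>172))&(S>120),(300,190,385,260),3): print('red',a,ce,at(ce,.0645),np.median(W[m][:,2]))
for a,ce,m in comps((V<60),(300,190,385,260),3): print('blk',a,ce,at(ce,.0645),np.median(W[m][:,2]))
for cam in('top','scene'):
    zz=np.load('/tmp/'+cam+'.npz');Q=world(cam,zz['d'])[zz['d']>0]
    Q=Q[(Q[:,2]>.09)&(Q[:,0]>.2)&(Q[:,0]<.75)&(abs(Q[:,1])<.6)]
    if len(Q):
        k,n=np.unique(np.round(Q[:,:2]/.1).astype(int),axis=0,return_counts=True)
        print(cam,[(tuple(a*.1),b,round(Q[(np.round(Q[:,:2]/.1)==a).all(1)][:,2].max(),2)) for a,b in zip(k,n)])
P=p[190:262,300:390,::-1];cv2.imwrite('pics/nest.png',cv2.resize(P,None,fx=8,fy=8,interpolation=cv2.INTER_CUBIC))
E
```

```text
blue 252 [169.1905 249.2937] [0.4312 0.2089 0.0386] 1.1389552346713794 [0.0226 0.0322 0.0357]
169.251220703125 249.3390350341797 (26.330821990966797, 9.708181381225586) 77.90524291992188
axis yaw 0.23565506033558103 c@.03 [0.4316 0.2106 0.03  ]
tray z pct [-0.0029 -0.0004  0.0019  0.0041  0.0105  0.0335]
gold 31 [325.5806 206.4516] [ 0.5358 -0.1658  0.059 ] 0.05742548852800189
gold 31 [370.5161 222.7742] [ 0.4973 -0.2737  0.059 ] 0.05741540174255877
gold 37 [318.9189 224.9189] [ 0.4911 -0.1494  0.059 ] 0.05823149588493348
gold 6 [362.5 228.5] [ 0.4833 -0.2541  0.059 ] 0.0648608783210659
gold 37 [364.3514 241.4054] [ 0.4525 -0.2579  0.059 ] 0.0567741483498887
red 6 [330.3333 214.3333] [ 0.5162 -0.1763  0.0645] 0.06360300224156523
red 8 [328.25  219.875] [ 0.5028 -0.1711  0.0645] 0.06187728374976109
red 7 [332.2857 239.5714] [ 0.456  -0.1803  0.0645] 0.013905757128805707
blk 9 [335.8889 218.4444] [ 0.5064 -0.1895  0.0645] 0.05425875100459154
blk 11 [355. 226.] [ 0.4887 -0.235   0.0645] 0.053560724589733155
blk 3 [361. 232.] [ 0.4745 -0.2491  0.0645] 0.065338042909864
top [((np.float64(
[... 1287 characters left out ...]
0.6000000000000001), np.float64(0.4)), np.int64(277), np.float64(0.24)), ((np.float64(0.6000000000000001), np.float64(0.5)), np.int64(4), np.float64(0.19)), ((np.float64(0.7000000000000001), np.float64(-0.30000000000000004)), np.int64(95), np.float64(0.1)), ((np.float64(0.7000000000000001), np.float64(-0.2)), np.int64(27), np.float64(0.1)), ((np.float64(0.7000000000000001), np.float64(0.2)), np.int64(184), np.float64(0.29)), ((np.float64(0.7000000000000001), np.float64(0.30000000000000004)), np.int64(725), np.float64(0.29)), ((np.float64(0.7000000000000001), np.float64(0.4)), np.int64(88), np.float64(0.24)), ((np.float64(0.7000000000000001), np.float64(0.5)), np.int64(116), np.float64(0.2))]
```

View pics/nest.png

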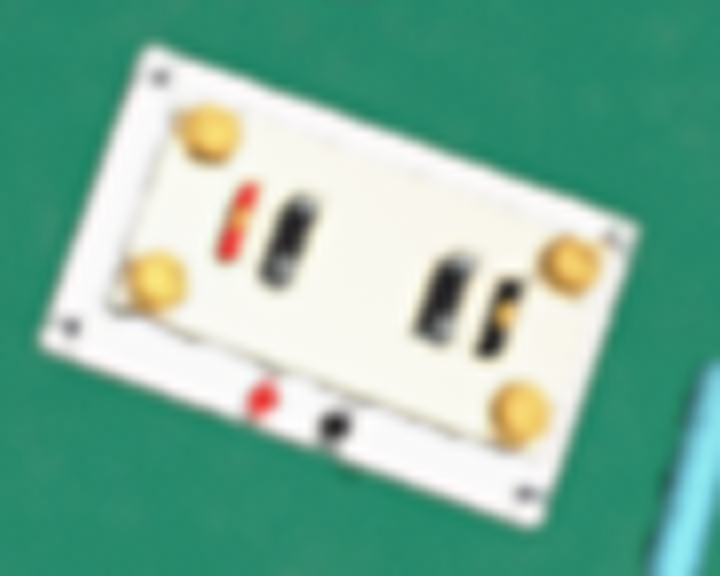

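The close-up shows the red block at about (330,218), the black block at about (362,230) and four gold bushings. The bushing spacing of 115 mm fits the 116 mm given. Seat is about (0.494,-0.2125) with yaw 1.227. Blue cell is about (0.433,0.212) with yaw 0.236 and axis z of about 0.024. I go above the cell.

```bash

python3 -m handwheel '[[[0,0,0],[0.8,0.6,0],0.4],[[0,0,0],[0.8,0.6,0],0.4],[[0,0,0],[0.8,0.6,0],0.4],[[0,0,0],[0.8,0.6,0],0.4],[[0,0,-0.012],[0.8,0.6,0],0.4]]'
python3 -m handwheel '[[[0,0,0],[0.13,0.85,0],0.4],[[0,0,0],[0.13,0.85,0],0.4],[[0,0,0],[0.13,0.85,0],0.4],[[0,0,0],[0.13,0.85,0],0.4],[[0,0,0],[0.13,0.85,0],0.4]]'
python3 -m handwheel '[[[0,0,0],[0.13,0.85,0],0.4],[[0,0,0],[0.13,0.85,0],0.4],[[0,0,0],[0.13,0.85,0],0.4],[[0,0,0],[0.13,0.85,0],0.4],[[0,0,0],[0.13,0.85,0],0.4]]'
python3 -m handwheel '[[[0,0,0],[0.13,0.85,0],0.4],[[0,0,0],[0.13,0.85,0],0.4],[[0,0,0],[0.13,0.85,0],0.4],[[0,0,0],[0.13,0.85,0],0.4],[[0,0,0],[0,0,0],0.4]]'
```

```text
time: 1.2
tool_pos: [0.3399, -0.3809, 0.2068]
ee_rot: [3.141, -0.0, 0.235]
wrist_force: [0.4, -1.3, -0.1]
width: 0.0585
finger_force: 0.0
time: 1.7
tool_pos: [0.3711, -0.1681, 0.2067]
ee_rot: [3.141, -0.001, 0.236]
wrist_force: [0.4, -0.4, 1.0]
width: 0.0563
finger_force: 0.0
time: 2.2
tool_pos: [0.4036, 0.0445, 0.2069]
ee_rot: [3.141, -0.001, 0.236]
wrist_force: [0.7, 0.8, 0.7]
width: 0.0559
finger_force: 0.0
time: 2.7
tool_pos: [0.4293, 0.2169, 0.206]
ee_rot: [-3.14, 0.0, 0.242]
wrist_force: [0.1, -0.3, 0.1]
width: 0.0563
finger_force: 0.0
```

```bash

python3 -m handwheel '[[[0,0,0],[0.06,-0.02,-0.7],0.4],[[0,0,0],[0,0,-0.7],0.4],[[0,0,0],[0,0,-0.7],0.4],[[0,0,0],[0,0,0],0.4],[[0,0,0],[0,0,0],0.4]]'
python3 - <<'E'
from h import *
np.set_printoptions(precision=4,suppress=True)
print(robot.get_obs()['tool_pos'],robot.get_obs()['ee_rot'])
a,_=snap('top');b,_=snap('scene')
A=cv2.resize(a[200:300,120:240,::-1],(480,400),interpolation=cv2.INTER_CUBIC)
c=robot.calibration('scene');T=np.linalg.inv(c['extrinsics']);q=T[:3,:3]@[.433,.212,.03]+T[:3,3];uv=c['mtx']@q/q[2];print(uv)
u,v=int(uv[0]),int(uv[1]);B=cv2.resize(b[max(v-100,0):v+100,max(u-75,0):u+75,::-1],(300,400))
cv2.imwrite('pics/pre.png',np.hstack([A,B]))
E
```

```text
time: 3.2
tool_pos: [0.4326, 0.2111, 0.1019]
ee_rot: [3.141, 0.001, 0.235]
wrist_force: [-1.3, 0.0, 0.6]
width: 0.0563
finger_force: 0.0
[0.4326 0.2111 0.1019] [3.1412 0.0007 0.2353]
[196.9015 206.8521   1.    ]
```

View pics/pre.png

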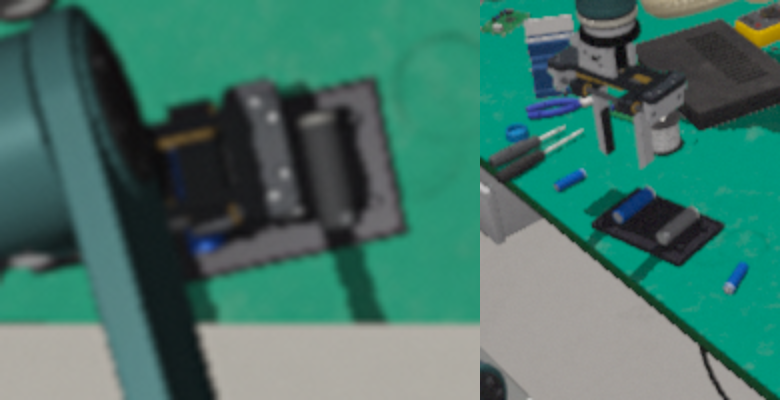

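The left panel shows the gripper over the tray with the blue end at (205,243) below it. The right panel (scene camera) shows the blue cell at (633,203) in the tray, below and between the fingers. I cross-check its position with the scene camera's depth.

```bash
python3 - <<'E'
from h import *
np.set_printoptions(precision=4,suppress=True)
z=np.load('/tmp/scene.npz');p=z['p'];W=world('scene',z['d'])
hsv=cv2.cvtColor(p,cv2.COLOR_RGB2HSV)
m=(hsv[...,0]>100)&(hsv[...,0]<130)&(hsv[...,1]>100)
m&=(abs(W[...,0]-.433)<.05)&(abs(W[...,1]-.212)<.03)&(W[...,2]<.05)
q=W[m];print(len(q),q.mean(0),q[:,2].max())
a=np.array([np.cos(.236),np.sin(.236)]);r=q[:,:2]-[.433,.212]
s=r@a;t=r@[-a[1],a[0]];print('along',np.percentile(s,[1,99]),'across',np.percentile(t,[1,99]),'top z',np.percentile(q[:,2],[50,90,98]))
hi=q[:,2]>np.percentile(q[:,2],80);print('ridge across',t[hi].mean(),np.polyfit(s[hi],t[hi],1))
E
```

```text
163 [0.4321 0.2077 0.0286] 0.039919479960533355
along [-0.0309  0.0313] across [-0.0128  0.0206] top z [0.0311 0.0361 0.0381]
ridge across -0.0018126628579830564 [ 0.0235 -0.0018]
```

```bash

python3 -m handwheel '[[[0,0,0],[0,0.01,-0.5],0.4],[[0,0,0],[0,0,-0.5],0.4],[[0,0,0],[0,0,-0.25],0.4],[[0,0,0],[0,0,-0.11],0.4],[[0,0,0],[0,0,0],0.4]]'
python3 -m handwheel '[[[0,0,0],[0,0,0],1],[[0,0,0],[0,0,0],1],[[0,0,0],[0,0,0],1],[[0,0,0],[0,0,0],1],[[0,0,0],[0,0,0],1]]'
```

```text
time: 3.8
tool_pos: [0.4331, 0.2123, 0.0341]
ee_rot: [3.142, -0.001, 0.236]
wrist_force: [0.3, 0.3, -0.2]
width: 0.0564
finger_force: 0.0
time: 4.3
tool_pos: [0.4328, 0.2123, 0.0338]
ee_rot: [3.142, -0.0, 0.236]
wrist_force: [-0.0, -1.2, -0.2]
width: 0.0194
finger_force: 0.0
```

```bash
python3 -m handwheel '[[[0,0,0],[0,0,0],1],[[0,0,0],[0,0,0],1]]'
```

```text
time: 4.5
tool_pos: [0.4334, 0.2124, 0.0354]
ee_rot: [3.141, -0.002, 0.236]
wrist_force: [-2.7, -2.1, 12.6]
width: 0.004
finger_force: 7.4
```

```bash
python3 -m handwheel '[[[0,0,0],[0,0,0],0.4],[[0,0,0],[0,0,0],0.4],[[0,0,0],[0,0,0],0.4],[[0,0,0],[0,0,0],0.4]]'
python3 - <<'E'
from h import *
print(robot.tip_reach)
b,_=snap('scene')
B=cv2.resize(b[150:260,140:260,::-1],(720,600)[:2],interpolation=cv2.INTER_CUBIC)[:600]
cv2.imwrite('pics/g2.png',B)
E
```

```text
time: 4.9
tool_pos: [0.4323, 0.212, 0.033]
ee_rot: [3.141, 0.001, 0.236]
wrist_force: [0.1, -1.1, -0.5]
width: 0.0328
finger_force: 0.0
0.025
```

View pics/g2.png

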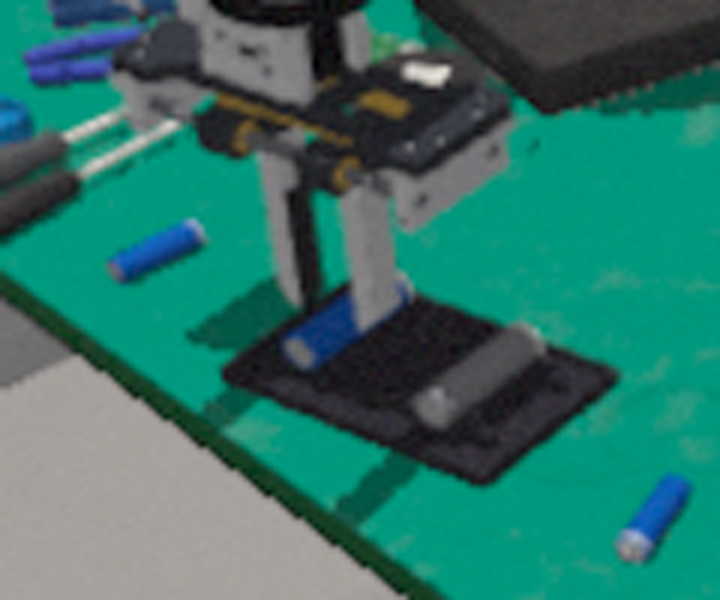

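The blue cell is still on its ribs (crop 350,320) with the near finger beside it (370,330). I check the fingertip height and where the cell lies now.

```bash
python3 - <<'E'
from h import *
np.set_printoptions(precision=3,suppress=True,linewidth=150)
z=np.load('/tmp/scene.npz');p=z['p'];W=world('scene',z['d'])
for v in range(180,222,3): print(v,W[v,202],p[v,202],'|',W[v,190],p[v,190])
hsv=cv2.cvtColor(p,cv2.COLOR_RGB2HSV)
m=(hsv[...,0]>100)&(hsv[...,0]<130)&(hsv[...,1]>100)&(abs(W[...,0]-.433)<.05)&(abs(W[...,1]-.212)<.035)&(W[...,2]<.05)
q=W[m];a=np.array([np.cos(.236),np.sin(.236)]);r=q[:,:2]-[.433,.212];s=r@a;t=r@[-a[1],a[0]]
print(len(q),np.percentile(s,[1,99]),np.percentile(t,[1,50,99]),np.percentile(q[:,2],[2,50,90,98]))
gm=(abs(W[...,0]-.43)<.12)&(W[...,1]>.05)&(W[...,1]<.33)&(W[...,2]<.012)&(W[...,2]>-.02); print('bench/tray',np.percentile(W[gm][:,2],[10,30,50,70,90]))
E
```

```text
180 [0.435 0.173 0.138] [31 29 31] | [0.408 0.188 0.143] [33 37 38]
183 [0.421 0.152 0.145] [65 66 68] | [0.405 0.184 0.137] [33 35 34]
186 [0.438 0.182 0.113] [118 117 119] | [0.433 0.232 0.09 ] [29 29 32]
189 [0.44  0.185 0.1  ] [117 115 117] | [0.429 0.229 0.084] [28 29 27]
192 [0.439 0.187 0.09 ] [117 116 117] | [0.429 0.231 0.072] [24 25 28]
195 [0.438 0.186 0.081] [119 119 118] | [0.427 0.229 0.064] [32 24 32]
198 [0.435 0.183 0.075] [120 119 121] | [0.424 0.227 0.057] [25 25 29]
201 [0.432 0.18  0.068] [122 120 122] | [0.42  0.222 0.051] [28 26 29]
204 [0.43  0.179 0.059] [114 113 115] | [0.422 0.227 0.037] [58 58 62]
207 [0.429 0.18  0.049] [126 124 125] | [0.434 0.25  0.008] [24 40 36]
210 [0.452 0.219 0.005] [30 35 44] | [0.406 0.206 0.036] [18 50 98]
213 [0.441 0.203 0.009] [30 30 34] | [0.403 0.203 0.029] [ 85  96 107]
216 [0.436 0.196 0.005] [20 19 22] | [0.404 0.206 0.017] [ 97 100 107]
219 [0.42  0.173 0.016] [29 24 33] | [0.406 0.212 0.002] [34 29 34]
103 [-0.033  0.03 ] [-0.013 -0.006  0.023] [0.004 0.031 0.036 0.039]
bench/tray [-0.002  0.     0.002  0.003  0.007]
```

The fingertips really stand at about z 0.035, close to the TCP reading rather than 25 mm below it. That agrees with the fingers having closed on the cell's top. I go by measured heights and lower about 23 mm in steps, watching the force.

```bash

python3 -m handwheel '[[[0,0,0],[0,0,0],0.4],[[0,0,0],[0,0,0],0.4],[[0,0,0],[0,0,-0.1],0.4],[[0,0,0],[0,0,-0.1],0.4],[[0,0,0],[0,0,0],0.4]]'
python3 -m handwheel '[[[0,0,0],[0,0,-0.08],0.4],[[0,0,0],[0,0,-0.06],0.4],[[0,0,0],[0,0,0],0.4]]'
python3 - <<'E'
from h import *
b,_=snap('scene'); a,_=snap('top')
W=world('scene',np.load('/tmp/scene.npz')['d'])
np.set_printoptions(precision=3,suppress=True,linewidth=150)
for v in range(195,225,2): print(v,W[v,202],b[v,202],'|',W[v,206],b[v,206])
E
```

```text
time: 5.45
tool_pos: [0.4318, 0.2119, 0.0223]
ee_rot: [3.141, 0.002, 0.236]
wrist_force: [0.7, 1.0, -0.0]
width: 0.0563
finger_force: 0.0
time: 5.75
tool_pos: [0.4322, 0.2121, 0.0159]
ee_rot: [3.141, 0.001, 0.236]
wrist_force: [-0.4, -0.5, -1.1]
width: 0.0565
finger_force: 0.0
195 [0.435 0.181 0.086] [130 127 132] | [0.441 0.171 0.088] [115 116 115]
197 [0.433 0.18  0.081] [132 129 131] | [0.441 0.172 0.081] [119 116 118]
199 [0.432 0.18  0.074] [129 130 128] | [0.44  0.173 0.074] [121 119 119]
201 [0.433 0.182 0.066] [130 130 131] | [0.441 0.174 0.066] [118 117 119]
203 [0.431 0.18  0.062] [115 117 128] | [0.438 0.172 0.062] [120 119 119]
205 [0.448 0.208 0.031] [ 99 107 125] | [0.438 0.173 0.055] [120 117 118]
207 [0.447 0.208 0.024] [ 82  95 118] | [0.438 0.173 0.048] [120 120 123]
209 [0.446 0.208 0.018] [70 78 96] | [0.438 0.175 0.04 ] [122 122 123]
211 [0.448 0.213 0.007] [62 64 65] | [0.437 0.174 0.035] [117 115 117]
213 [0.445 0.208 0.004] [52 49 51] | [0.435 0.173 0.029] [127 127 127]
215 [0.44  0.202 0.003] [42 38 43] | [0.447 0.194 0.004] [97 94 96]
217 [0.434 0.194 0.004] [32 29 34] | [0.442 0.187 0.004] [29 24 28]
219 [0.422 0.176 0.014] [23 23 32] | [0.435 0.176 0.007] [28 27 29]
221 [0.416 0.167 0.015] [24 29 31] | [0.424 0.161 0.015] [28 23 22]
223 [0.419 0.173 0.003] [26 27 31] | [0.42  0.155 0.013] [35 34 34]
```

```bash

python3 -m handwheel '[[[0,0,0],[0,0,-0.06],0.4],[[0,0,0],[0,0,-0.06],0.4],[[0,0,0],[0,0,-0.04],0.4],[[0,0,0],[0,0,0],0.4]]'
```

```text
time: 6.25
tool_pos: [0.4323, 0.2121, 0.008]
ee_rot: [3.141, 0.001, 0.236]
wrist_force: [-0.2, 0.0, -0.3]
width: 0.0563
finger_force: 0.0
```

```bash

python3 -m handwheel '[[[0,0,0],[0,0,0],1],[[0,0,0],[0,0,0],1],[[0,0,0],[0,0,0],1],[[0,0,0],[0,0,0],1],[[0,0,0],[0,0,0],1]]'
python3 -m handwheel '[[[0,0,0],[0,0,0],1],[[0,0,0],[0,0,0],1]]'
```

```text
time: 6.75
tool_pos: [0.4327, 0.2122, 0.0086]
ee_rot: [3.141, -0.0, 0.236]
wrist_force: [0.6, -0.8, 0.2]
width: 0.0203
finger_force: 30.1
time: 6.95
tool_pos: [0.4327, 0.2122, 0.0086]
ee_rot: [3.141, -0.0, 0.236]
wrist_force: [-0.2, 0.6, 0.7]
width: 0.0204
finger_force: 30.0
```

```bash

python3 -m handwheel '[[[0,0,0],[0,0,0.4],1],[[0,0,0],[0,0,0.8],1],[[0,0,0],[0,0,0.8],1],[[0,0,0],[0,0,0.4],1],[[0,0,0],[0,0,0],1]]'
python3 -m handwheel '[[[0,0,0.09],[0.1,-0.6,0],1],[[0,0,0.09],[0.1,-0.7,0],1],[[0,0,0.09],[0.1,-0.7,0],1],[[0,0,0.09],[0.1,-0.7,0],1],[[0,0,0.09],[0.1,-0.7,0],1]]'
python3 -m handwheel '[[[0,0,0.09],[0.1,-0.7,0],1],[[0,0,0.09],[0.1,-0.7,0],1],[[0,0,0],[0.1,-0.7,0],1],[[0,0,0],[0.1,-0.7,0],1],[[0,0,0],[0.1,-0.7,0],1]]'
python3 -m handwheel '[[[0,0,0],[0.1,-0.7,0],1],[[0,0,0],[0.1,-0.7,0],1],[[0,0,0],[0,-0.1,0],1],[[0,0,0],[0,0,0],1],[[0,0,0],[0,0,0],1]]'
python3 - <<'E'
from h import *
o=robot.get_obs();print(o['tool_pos'],o['ee_rot'],o['joint_positions'])
b,_=snap('scene');a,_=snap('top')
c=robot.calibration('scene');T=np.linalg.inv(c['extrinsics']);q=T[:3,:3]@[.494,-.2125,.1]+T[:3,3];uv=c['mtx']@q/q[2];print(uv)
u,v=int(uv[0]),int(uv[1]);B=cv2.resize(b[v-60:v+60,u-70:u+70,::-1],(700,600),interpolation=cv2.INTER_CUBIC)
print(u-70,v-60);cv2.imwrite('pics/hover.png',B)
E
```

```text
time: 7.45
tool_pos: [0.4349, 0.2131, 0.1324]
ee_rot: [-3.141, -0.008, 0.236]
wrist_force: [0.5, 0.2, -1.9]
width: 0.0204
finger_force: 30.0
time: 7.95
tool_pos: [0.4563, 0.041, 0.1261]
ee_rot: [-3.139, 0.002, 0.949]
wrist_force: [0.2, 0.4, -0.7]
width: 0.0204
finger_force: 30.0
time: 8.45
tool_pos: [0.4814, -0.1338, 0.126]
ee_rot: [-3.138, -0.0, 1.225]
wrist_force: [0.3, 0.5, 0.3]
width: 0.02
finger_force: 30.0
time: 8.95
tool_pos: [0.4919, -0.2066, 0.1271]
ee_rot: [-3.139, -0.001, 1.226]
wrist_force: [0.6, 0.4, 0.0]
width: 0.02
finger_force: 30.0
[ 0.49191382 -0.20655585  0.1270847 ] [-3.13895744e+00 -1.08675103e-03  1.22596800e+00] [-5.04264246e-01  8.19724651e-02  1.53441523e+00  6.55195668e-04
  1.52797929e+00 -1.59466305e-01]
[325.67278251 252.23660573   1.        ]
255 192
```

View pics/hover.png

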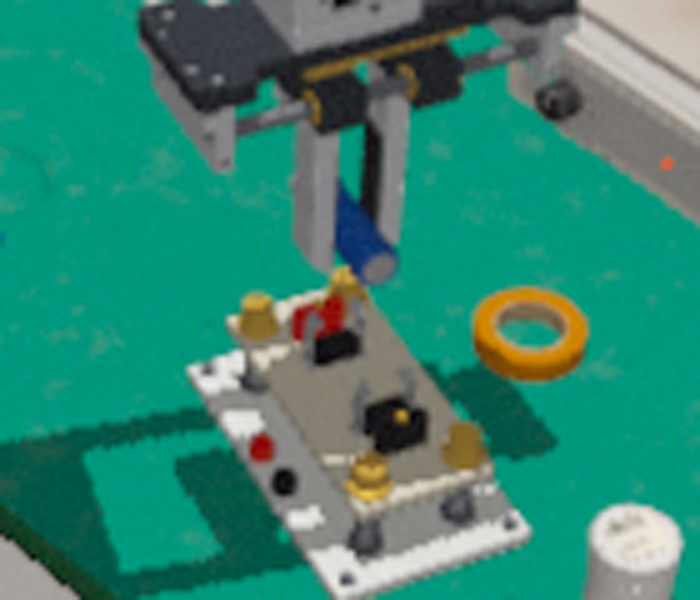

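The picture shows the cell held near the fingertips, with its minus end at (378,265) and perhaps tipped down. The nest is below, red at (320,320) and black at (395,425). I measure the cell's tilt and position relative to the nest, all in the scene camera.

```bash
cat > m.py <<'E'
from h import *
np.set_printoptions(precision=4,suppress=True)
def proj(cam,X):
    c=robot.calibration(cam);T=np.linalg.inv(c['extrinsics']);q=T[:3,:3]@np.asarray(X)+T[:3,3];return (c['mtx']@q/q[2])[:2]
E
python3 - <<'E'
from m import *
z=np.load('/tmp/scene.npz');p=z['p'];W=world('scene',z['d']);hsv=cv2.cvtColor(p,cv2.COLOR_RGB2HSV);H,S,V=[hsv[...,i].astype(int) for i in range(3)]
R=np.zeros(H.shape,bool);R[222:255,315:340]=1
m=R&(H>100)&(H<130)&(S>90)
q=W[m];print('blue',m.sum(),q.mean(0));print(np.linalg.svd(q-q.mean(0))[1:][1][0])
v,u=np.nonzero(m);vx,vy,x0,y0=cv2.fitLine(np.stack([u,v],1).astype(np.float32),cv2.DIST_L2,0,.01,.01).ravel();print('img dir',vx,vy,x0,y0)
a=np.array([.337,.942,0]);c0=np.array([.492,-.2066,.1425])
for t in(0,.1,.2):
    ax=np.array([.337*np.cos(t),.942*np.cos(t),np.sin(t)]);e1,e2=proj('scene',c0+.0345*ax),proj('scene',c0-.0345*ax);d=(e2-e1)/np.linalg.norm(e2-e1);print(t,'pred plus',e1,'minus',e2,'dir',d)
# end cap: grey low-sat pixels near (255+378/5,192+265/5)
for vv in range(240,250,2): print([tuple(p[vv,uu]) and (uu,int(S[vv,uu]),int(V[vv,uu]),round(float(W[vv,uu,2]),3)) for uu in range(322,340,2)])
n='scene'
g=(H>14)&(H<28)&(S>110)&(V>80)
M=np.zeros(H.shape,np.uint8);M[240:300,295:358]=g[240:300,295:358]
k,L,s,ce=cv2.connectedComponentsWithStats(M)
for i in range(1,k):
    if s[i,4]>6: print('gold',s[i],ce[i],W[L==i].mean(0))
for b in([.5358,-.1658,.059],[.4973,-.2737,.059],[.4911,-.1494,.059],[.4525,-.2579,.059]): print('pred bush top',proj('scene',b))
E
```

```text
blue 113 [ 0.4841 -0.2197  0.1517]
[-0.4844 -0.8672 -0.1159]
img dir 0.3566135 0.934252 326.0177 238.37169
0 pred plus [317.0143 228.1884] minus [331.165  246.5182] dir [0.6111 0.7916]
0.1 pred plus [317.098  227.0601] minus [331.0504 247.6556] dir [0.5609 0.8279]
0.2 pred plus [317.2492 226.0265] minus [330.8639 248.6816] dir [0.5151 0.8571]
[(322, 212, 94, 0.143), (324, 231, 107, 0.146), (326, 222, 109, 0.153), (328, 250, 107, 0.154), (330, 220, 102, 0.152), (332, 78, 108, 0.153), (334, 108, 147, 0.001), (336, 255, 153, 0.003), (338, 255, 152, -0.001)]
[(322, 255, 103, 0.002), (324, 240, 102, 0.145), (326, 255, 106, 0.153), (328, 206, 114, 0.152), (330, 198, 111, 0.154), (332, 143, 109, 0.153), (334, 255, 117, 0.149), (336, 255, 154, 0.002), (338, 255, 153, 0.002)]
[(322, 255, 145, 0.002), (324, 242, 99, 0.141), (326, 228, 104, 0.148), (328, 117, 109, 0.146), (330, 2, 112, 0.903), (332, 2, 110, 0.145), (334, 161, 114, 0.143), (336, 255, 153, 0.004), (338, 255, 150, -0.002)]
[(322, 134, 185, 0.06), (324, 161, 181, 0.057), (326, 198, 99, 0.142), (328, 2, 109, 0.141), (330, 5, 109, 0.
[... 187 characters left out ...]
0.138), (330, 62, 115, 0.137), (332, 180, 136, 0.003), (334, 195, 153, 0.001), (336, 255, 154, 0.001), (338, 255, 151, 0.002)]
gold [318 245  10   8  30] [323.3333 248.8667] [ 0.5345 -0.1695  0.0578]
gold [303 251   8   9  52] [306.0769 255.4231] [ 0.4909 -0.1542  0.0538]
gold [350 250   8  17  91] [353.4396 258.4176] [ 0.5943 -0.2169  0.0204]
gold [334 274   3   3   7] [335.     274.7143] [ 0.4827 -0.2538  0.0658]
gold [343 277   9   9  60] [347.1833 281.2667] [ 0.4966 -0.2791  0.0538]
gold [324 283  10   9  66] [328.5455 287.303 ] [ 0.4523 -0.2629  0.0538]
pred bush top [322.6306 247.5045]
pred bush top [345.7505 278.236 ]
pred bush top [304.7532 252.7856]
pred bush top [327.0545 284.4292]
```

```bash
cat > fit.py <<'E'
from m import *
from scipy.optimize import differential_evolution
def fit(cam,p,roi,yaw,c0,bounds):
    hsv=cv2.cvtColor(p,cv2.COLOR_RGB2HSV);H,S,V=[hsv[...,i].astype(int) for i in range(3)]
    l,t,r,b=roi;k=8
    cell=((H>100)&(H<130)&(S>90))|((S<50)&(V>100)&(V<125)&(np.indices(H.shape)[0]>241))
    green=(H>70)&(H<100)&(S>120)|((H<40)&(S>90)&(V>120))
    C=cell[t:b,l:r];G=green[t:b,l:r]
    cal=robot.calibration(cam);Ti=np.linalg.inv(cal['extrinsics']);K=cal['mtx']
    th=np.linspace(0,2*np.pi,24,endpoint=False)
    def mask(x):
        along,lat,dz,ti=x;ax=np.array([np.cos(yaw)*np.cos(ti),np.sin(yaw)*np.cos(ti),np.sin(ti)]);y=np.array([-np.sin(yaw),np.cos(yaw),0]);n=np.cross(ax,y)
        c=c0+ax*along+y*lat+[0,0,dz]
        P=np.concatenate([c+s*ax+.0105*(np.cos(th)[:,None]*y+np.sin(th)[:,None]*n) for s in(-.0345,.0345)])
        q=P@Ti[:3,:3].T+Ti[:3,3];uv=q@K.T;uv=uv[:,:2]/uv[:,2:]
        hu=cv2.convexHull(((uv-[l,t]+.5)*k).astype(np.float32)).astype(np.int32)
        M=np.zeros(((b-t)*k,(r-l)*k),np.uint8);cv2.fillConvexPoly(M,hu,1)
        return cv2.resize(M.astype(np.float32),(r-l,b-t),interpolation=cv2.INTER_AREA)
    f=lambda x:(lambda M:((1-M)*C).sum()+(M*G).sum())(mask(x))
    return differential_evolution(f,bounds,seed=1,maxiter=80,tol=1e-6),C.sum(),f
E
python3 - <<'E'
from fit import *
p=np.load('/tmp/scene.npz')['p'];c0=np.array([.4919,-.2066,.1425])
for lb in(.0005,.003):
    r,n,f=fit('scene',p,(312,222,342,252),1.226,c0,[(-.012,.012),(-lb,lb),(-.012,.012),(-.4,.4)]);print(n,r.x,r.fun)
for t in(0,.1,.2,.3):
    r,n,f=fit('scene',p,(312,222,342,252),1.226,c0,[(-.012,.012),(-.003,.003),(-.012,.012),(t-1e-4,t+1e-4)]);print(t,r.x,r.fun)
E
```

```text
138 [ 0.0048 -0.0003  0.0004 -0.1248] 17.359375
138 [ 0.0092 -0.0028 -0.0034 -0.1267] 16.8125
0 [ 0.0095 -0.0029 -0.0032 -0.0001] 19.0
0.1 [ 0.0103 -0.003  -0.0025  0.0999] 22.765625
0.2 [ 0.0104 -0.0029 -0.0017  0.2   ] 27.578125
0.3 [ 0.0101 -0.003  -0.0009  0.3001] 31.546875
```

```bash

python3 -m handwheel '[[[0,0,0],[0.03,-0.21,-0.2],1],[[0,0,0],[0,0,-0.4],1],[[0,0,0],[0,0,-0.4],1],[[0,0,0],[0,0,-0.15],1],[[0,0,0],[0,0,0],1]]'
```

```text
time: 9.55
tool_pos: [0.4931, -0.2176, 0.0691]
ee_rot: [-3.138, -0.0, 1.226]
wrist_force: [0.5, 0.1, -0.8]
width: 0.0201
finger_force: 30.0
```

```bash

python3 - <<'E'
from m import *
b,_=snap('scene')
cv2.imwrite('pics/near.png',cv2.resize(b[200:300,270:380,::-1],(660,600),interpolation=cv2.INTER_CUBIC))
E
```

```text
(no output)
```

View pics/near.png

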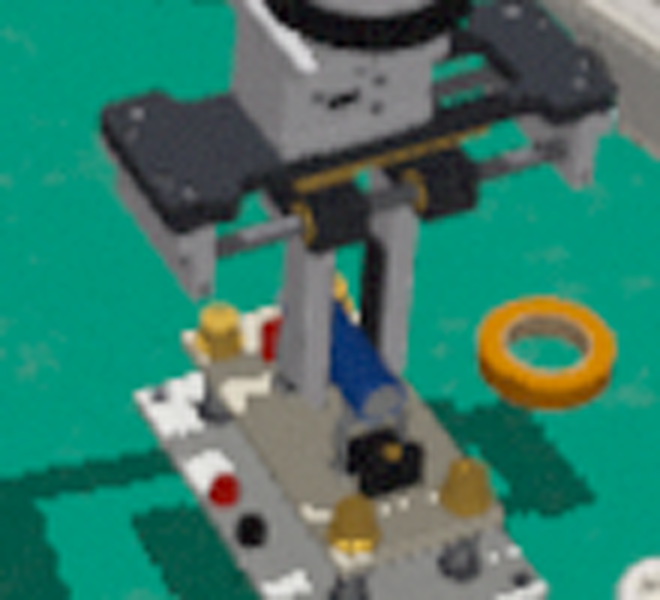

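The minus end is at (385,400), directly above the minus clip and the black block (385,455), so it is aligned across the nest. I lower it onto the clips.

```bash

python3 -m handwheel '[[[0,0,0],[0,0,-0.04],1],[[0,0,0],[0,0,-0.02],1],[[0,0,0],[0,0,0],1]]'
python3 -m handwheel '[[[0,0,0],[0,0,-0.02],1],[[0,0,0],[0,0,-0.02],1],[[0,0,0],[0,0,0],1]]'
python3 -m handwheel '[[[0,0,0],[0,0,-0.02],1],[[0,0,0],[0,0,-0.02],1],[[0,0,0],[0,0,0],1]]'
python3 - <<'E'
from bench import robot
import time
o=robot.get_obs();print(o['wrist_force'],o['wrist_torque'])
E
```

```text
time: 9.9
tool_pos: [0.4945, -0.2185, 0.0687]
ee_rot: [3.14, 0.0, 1.226]
wrist_force: [1.1, -0.7, -0.9]
width: 0.02
finger_force: 30.0
time: 10.2
tool_pos: [0.494, -0.2183, 0.0659]
ee_rot: [-3.142, 0.0, 1.226]
wrist_force: [-0.1, -0.1, -0.2]
width: 0.02
finger_force: 30.0
time: 10.5
tool_pos: [0.4942, -0.2183, 0.064]
ee_rot: [3.141, 0.0, 1.226]
wrist_force: [0.5, -0.3, -0.6]
width: 0.0203
finger_force: 30.0
[ 0.45221937 -0.3340552  -0.57006337] [-0.06853171 -0.03924592  0.05215756]
```

```bash

for i in 1; do
python3 -m handwheel '[[[0,0,0],[0,0,-0.02],1],[[0,0,0],[0,0,0],1]]'
python3 -m handwheel '[[[0,0,0],[0,0,-0.02],1],[[0,0,0],[0,0,0],1]]'
python3 -m handwheel '[[[0,0,0],[0,0,-0.02],1],[[0,0,0],[0,0,0],1]]'
done | grep -E 'tool_pos|wrist'
```

```text
tool_pos: [0.4944, -0.2184, 0.0632]
wrist_force: [0.1, -0.6, -0.4]
tool_pos: [0.4945, -0.2184, 0.0623]
wrist_force: [1.6, -0.2, 0.9]
tool_pos: [0.4946, -0.2185, 0.0614]
wrist_force: [0.7, -0.9, 1.4]
```

```bash

(python3 -m handwheel '[[[0,0,0],[0,0,0],0.7],[[0,0,0],[0,0,0],0.6],[[0,0,0],[0,0,0],0.5],[[0,0,0],[0,0,0],0.4],[[0,0,0],[0,0,0],0.4]]'
python3 -m handwheel '[[[0,0,0],[0,0,0.2],0.4],[[0,0,0],[0,0,0.6],0.4],[[0,0,0],[0,0,0.8],0.4],[[0,0,0],[-0.8,-0.9,0.2],0.4],[[0,0,0],[-0.8,-0.9,0],0.4]]'
python3 -m handwheel '[[[0,0,0],[-0.8,-0.9,0],0.4],[[0,0,0],[-0.8,-0.9,0],0.4],[[0,0,0],[-0.8,-0.9,0],0.4],[[0,0,0],[0,0,0],0.4],[[0,0,0],[0,0,0],0.4]]') | grep -E 'tool_pos|wrist|width|time'
python3 - <<'E'
from m import *
a,_=snap('top');b,_=snap('scene')
A=cv2.resize(a[195:260,300:388,::-1],(400,296),interpolation=cv2.INTER_CUBIC);B=cv2.resize(b[225:305,280:370,::-1],(400,356),interpolation=cv2.INTER_CUBIC)
B=B[:296] if 0 else cv2.resize(B,(333,296))
cv2.imwrite('pics/laid.png',np.hstack([A,B]))
E
```

```text
time: 11.6
tool_pos: [0.4939, -0.2182, 0.0608]
wrist_force: [0.2, -0.2, -0.2]
width: 0.0555
time: 12.1
tool_pos: [0.4296, -0.2937, 0.1534]
wrist_force: [0.3, -1.0, -0.7]
width: 0.0565
time: 12.6
tool_pos: [0.3279, -0.4054, 0.1499]
wrist_force: [0.5, -0.1, -0.4]
width: 0.0564
```

View pics/laid.png

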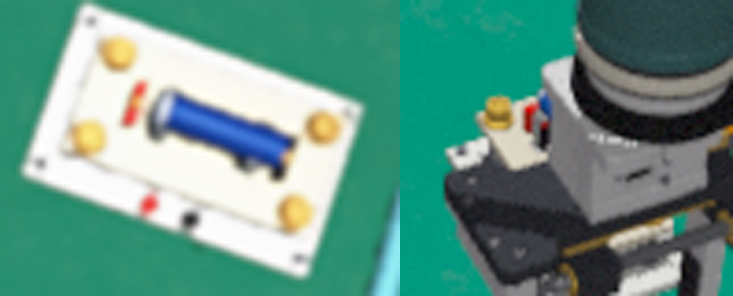

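The top view (left panel) shows the cell lying along the nest axis, plus end at (157,112) by the red block (135,105), minus end at about (288,155) near the black block. It may be slightly too far towards the black side. I measure its ends against the seat.

```bash
python3 - <<'E'
from m import *
p=np.load('/tmp/top.npz')['p'];W=world('top',np.load('/tmp/top.npz')['d'])
yaw=1.227;ex=np.array([np.cos(yaw),np.sin(yaw),0]);ey=np.array([-ex[1],ex[0],0]);s0=np.array([.4945,-.2130,0])
def samp(im,x,y,h):
    uv=proj('top',s0+ex*x+ey*y+[0,0,h]).astype(np.float32)
    return cv2.remap(im,uv[:1].reshape(1,1),uv[1:].reshape(1,1),cv2.INTER_LINEAR)[0,0]
print('ridge h=.0895: x mm, rgb at y=0, blue-mask y extent')
for x in range(-54,56,3):
    c=samp(p,x/1e3,0,.0875);pr=[samp(p,x/1e3,y/1e3,.079).astype(int) for y in range(-20,21)]
    bl=[y for y,q in zip(range(-20,21),pr) if q[2]-q[0]>50 and q[2]-q[1]>15]
    print(x,c,(bl[0],bl[-1],(bl[0]+bl[-1])/2) if bl else '', samp(p,x/1e3,0,.0645))
old=cv2.imread('pics/top1.png')[:,:,::-1].copy()
print('before: blocks at h .0645')
for x in list(range(-52,-30,2))+list(range(30,54,2)): print(x,samp(old,x/1e3,-.003,.0645),samp(old,x/1e3,.006,.0645),end=';')
E
```

```text
ridge h=.0895: x mm, rgb at y=0, blue-mask y extent
-54 [251 249 239]  [251 249 240]
-51 [251 249 240]  [251 249 240]
-48 [251 249 240]  [248 244 229]
-45 [250 247 237]  [227 210 167]
-42 [237 225 194]  [180 154 128]
-39 [197 172 139]  [107 111 160]
-36 [136 132 166] (-8, 7, -0.5) [ 45  89 184]
-33 [ 71 112 203] (-9, 7, -1.0) [ 39  87 184]
-30 [ 60 115 214] (-9, 7, -1.0) [ 40  86 183]
-27 [ 59 112 210] (-10, 7, -1.5) [ 40  87 183]
-24 [ 61 114 212] (-10, 8, -1.0) [ 39  86 183]
-21 [ 59 112 211] (-10, 8, -1.0) [ 40  86 182]
-18 [ 60 113 211] (-9, 8, -0.5) [ 40  86 183]
-15 [ 60 114 212] (-9, 8, -0.5) [ 41  86 182]
-12 [ 61 113 211] (-9, 7, -1.0) [ 40  86 182]
-9 [ 63 116 213] (-9, 7, -1.0) [ 39  85 181]
-6 [ 61 114 212] (-9, 7, -1.0) [ 39  85 181]
-3 [ 65 119 215] (-9, 7, -1.0) [ 39  85 181]
0 [ 62 116 212] (-9, 7, -1.0) [ 40  85 181]
3 [ 65 119 214] (-9, 7, -1.0) [ 38  84 180]
6 [ 63 116 212] (-9, 7, -1.0) [ 38  84 179]
9 [ 62 116 212] (-9, 7, -1.0) [ 38  83 178]
12 [ 63 116 213] (-9, 7, -1.0) [ 38  84 178]
15 [ 63 116 212] (-9, 7, -1.0) [ 38  83 178]
18 [ 63 116 213] (-9, 7, -1.0) [
[... 468 characters left out ...]
[249 248 238];-50 [249 246 236] [249 247 237];-48 [245 241 225] [244 241 228];-46 [237 223 187] [206 201 180];-44 [220 193 137] [132 128 114];-42 [195 161  93] [71 68 62];-40 [154 126  66] [59 57 52];-38 [146 134 105] [117 114 101];-36 [197 191 169] [199 194 175];-34 [238 234 215] [236 234 216];-32 [244 241 225] [239 237 222];30 [109 108  98] [117 117 107];32 [182 180 162] [189 187 169];34 [236 233 214] [234 231 214];36 [247 243 226] [245 235 220];38 [243 221 190] [242 203 184];40 [239 185 135] [238 125 113];42 [228 152  96] [230  83  74];44 [213 144  97] [218 103  93];46 [208 179 154] [214 170 154];48 [233 228 213] [236 238 222];50 [245 247 238] [246 248 239];52 [249 250 242] [249 250 243];
```

The cell centre is about 2 mm towards black and about 1 mm off my s0 line, which agrees with the grip pose, so it lies properly between the noses with clearance to both blocks. I go above the plus end with the fingers shut.

```bash

(python3 -m handwheel '[[[0,0,0],[0.5,0.62,0],1],[[0,0,0],[0.5,0.62,0],1],[[0,0,0],[0.5,0.62,0],1],[[0,0,0],[0.5,0.62,0],1],[[0,0,0],[0.5,0.62,0],1]]'
python3 -m handwheel '[[[0,0,0],[0.5,0.62,0],1],[[0,0,0],[0.5,0.62,0],1],[[0,0,0],[0.08,0.14,0],1],[[0,0,0],[0,0,-0.3],1],[[0,0,0],[0,0,0],1]]') | grep -E 'tool_pos|wrist|width|time'
python3 -c "
from bench import robot
print(robot.get_obs()['tool_pos'])"
```

```text
time: 13.2
tool_pos: [0.4552, -0.2463, 0.1496]
wrist_force: [1.0, -0.2, -0.3]
width: 0.02
time: 13.7
tool_pos: [0.5058, -0.1797, 0.1314]
wrist_force: [-0.6, -0.4, -0.5]
width: 0.0004
[ 0.50576447 -0.17969742  0.13136344]
```

```bash

(python3 -m handwheel '[[[0,0,0],[0.026,-0.034,-0.2],1],[[0,0,0],[0,0,-0.1],1],[[0,0,0],[0,0,0],1]]'
python3 -m handwheel '[[[0,0,0],[0,0,-0.1],1],[[0,0,0],[0,0,-0.06],1],[[0,0,0],[0,0,0],1]]') | grep -E 'tool_pos|wrist'
python3 - <<'E'
from m import *
b,_=snap('scene')
cv2.imwrite('pics/press.png',cv2.resize(b[205:295,275:385,::-1],(733,600),interpolation=cv2.INTER_CUBIC))
E
```

```text
tool_pos: [0.5075, -0.1829, 0.1177]
wrist_force: [-0.7, -0.9, 0.3]
tool_pos: [0.5084, -0.1824, 0.1107]
wrist_force: [-0.6, -0.4, 0.9]
```

View pics/press.png

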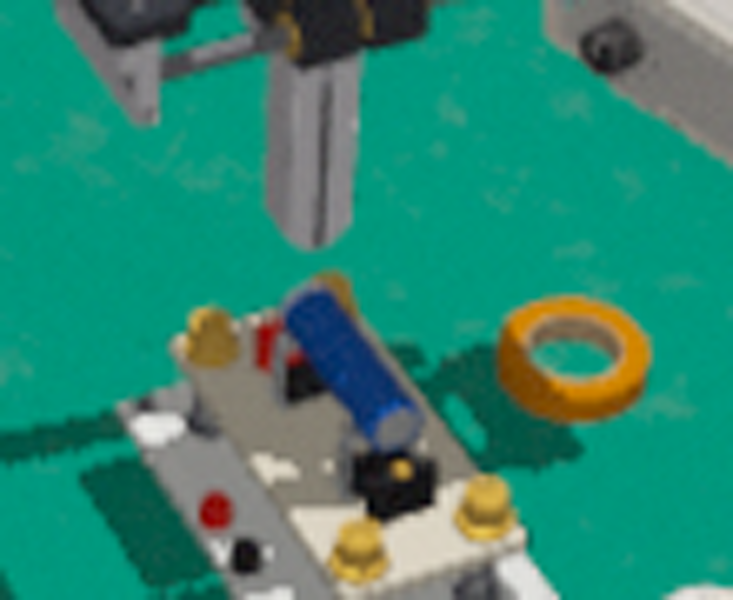

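The shut fingertips, bottom at (315,245), hang above the plus end (310,290). The cell lies level on both clips. I lower towards touch.

```bash

(python3 -m handwheel '[[[0,0,0],[-0.02,0.02,-0.12],1],[[0,0,0],[0,0,-0.1],1],[[0,0,0],[0,0,-0.06],1],[[0,0,0],[0,0,0],1]]'
python3 -m handwheel '[[[0,0,0],[0,0,-0.04],1],[[0,0,0],[0,0,-0.04],1],[[0,0,0],[0,0,0],1]]'
python3 -m handwheel '[[[0,0,0],[0,0,-0.04],1],[[0,0,0],[0,0,0],1]]') | grep -E 'tool_pos|wrist'
```

```text
tool_pos: [0.5073, -0.181, 0.0963]
wrist_force: [0.1, 0.3, 0.0]
tool_pos: [0.5077, -0.1812, 0.0929]
wrist_force: [-0.7, -0.4, -0.4]
tool_pos: [0.5077, -0.1813, 0.091]
wrist_force: [-1.1, -0.7, -0.3]
```

```bash

(python3 -m handwheel '[[[0,0,0],[0,0,-0.03],1],[[0,0,0],[0,0,0],1]]'
python3 -m handwheel '[[[0,0,0],[0,0,-0.03],1],[[0,0,0],[0,0,0],1]]'
python3 -m handwheel '[[[0,0,0],[0,0,-0.03],1],[[0,0,0],[0,0,0],1]]'
python3 -m handwheel '[[[0,0,0],[0,0,-0.03],1],[[0,0,0],[0,0,0],1]]') | grep -E 'tool_pos|wrist'
```

```text
tool_pos: [0.5078, -0.1813, 0.0896]
wrist_force: [0.7, 0.5, -0.1]
tool_pos: [0.5079, -0.1813, 0.0883]
wrist_force: [0.3, -0.3, 0.9]
tool_pos: [0.5079, -0.1813, 0.0869]
wrist_force: [-0.4, -0.7, 2.5]
tool_pos: [0.508, -0.1813, 0.0855]
wrist_force: [-0.3, -0.6, 3.6]
```

```bash

(python3 -m handwheel '[[[0,0,0],[0,0,-0.03],1],[[0,0,0],[0,0,0],1]]'
python3 -m handwheel '[[[0,0,0],[0,0,-0.03],1],[[0,0,0],[0,0,0],1]]'
python3 -m handwheel '[[[0,0,0],[0,0,-0.03],1],[[0,0,0],[0,0,0],1]]'
python3 -m handwheel '[[[0,0,0],[0,0,-0.02],1],[[0,0,0],[0,0,0],1]]') | grep -E 'tool_pos|wrist'
```

```text
tool_pos: [0.5081, -0.1813, 0.084]
wrist_force: [0.2, 0.7, 4.9]
tool_pos: [0.5081, -0.1814, 0.0827]
wrist_force: [0.3, 0.5, 6.1]
tool_pos: [0.5082, -0.1814, 0.0815]
wrist_force: [-0.3, 0.6, 7.0]
tool_pos: [0.5083, -0.1814, 0.0807]
wrist_force: [-0.5, 0.4, 6.5]
```

```bash

(python3 -m handwheel '[[[0,0,0],[0,0,-0.02],1],[[0,0,0],[0,0,0],1]]'
python3 -m handwheel '[[[0,0,0],[0,0,-0.02],1],[[0,0,0],[0,0,0],1]]'
python3 -m handwheel '[[[0,0,0],[0,0,-0.02],1],[[0,0,0],[0,0,0],1]]') | grep -E 'tool_pos|wrist'
```

```text
tool_pos: [0.5084, -0.1814, 0.0799]
wrist_force: [-0.8, 1.0, 8.0]
tool_pos: [0.5088, -0.1814, 0.0791]
wrist_force: [0.2, 1.3, 8.1]
tool_pos: [0.5088, -0.1815, 0.0783]
wrist_force: [0.3, 0.8, 9.0]
```

```bash

(python3 -m handwheel '[[[0,0,0],[0,0,-0.02],1],[[0,0,0],[0,0,0],1]]'
python3 -m handwheel '[[[0,0,0],[0,0,-0.02],1],[[0,0,0],[0,0,0],1]]'
python3 -m handwheel '[[[0,0,0],[0,0,-0.02],1],[[0,0,0],[0,0,0],1]]') | grep -E 'tool_pos|wrist'
```

```text
tool_pos: [0.5089, -0.1815, 0.0775]
wrist_force: [0.0, 0.4, 9.1]
tool_pos: [0.509, -0.1815, 0.0767]
wrist_force: [-1.2, 1.6, 9.8]
tool_pos: [0.509, -0.1815, 0.0759]
wrist_force: [-0.4, 2.5, 10.4]
```

```bash

(python3 -m handwheel '[[[0,0,0],[0,0,-0.02],1],[[0,0,0],[0,0,0],1]]'
python3 -m handwheel '[[[0,0,0],[0,0,-0.02],1],[[0,0,0],[0,0,0],1]]'
python3 -m handwheel '[[[0,0,0],[0,0,-0.02],1],[[0,0,0],[0,0,0],1]]') | grep -E 'tool_pos|wrist'
python3 - <<'E'
from m import *
b,_=snap('scene');W=world('scene',np.load('/tmp/scene.npz')['d'])
hsv=cv2.cvtColor(b,cv2.COLOR_RGB2HSV);H,S,V=[hsv[...,i].astype(int) for i in range(3)]
g=((H>14)&(H<28)&(S>110)&(V>80)).astype(np.uint8);M=np.zeros_like(g);M[240:310,295:348]=g[240:310,295:348]
k,L,s,ce=cv2.connectedComponentsWithStats(M)
for i in range(1,k):
    if s[i,4]>15: print('gold',s[i],ce[i])
cv2.imwrite('pics/press2.png',cv2.resize(b[215:305,275:385,::-1],(733,600),interpolation=cv2.INTER_CUBIC))
E
```

```text
tool_pos: [0.5091, -0.1815, 0.075]
wrist_force: [-0.8, 2.0, 10.0]
tool_pos: [0.5092, -0.1815, 0.0742]
wrist_force: [-1.8, 2.5, 12.1]
tool_pos: [0.5093, -0.1816, 0.0734]
wrist_force: [-2.0, 1.8, 11.4]
gold [303 257   7   7  39] [306.0513 260.3846]
gold [343 281   5   9  31] [345.129 285.871]
gold [324 287   9  10  50] [328.   292.18]
```

```bash

(python3 -m handwheel '[[[0,0,0],[0,0,-0.02],1],[[0,0,0],[0,0,0],1]]'
python3 -m handwheel '[[[0,0,0],[0,0,-0.02],1],[[0,0,0],[0,0,0],1]]') | grep -E 'tool_pos|wrist'
```

```text
tool_pos: [0.5094, -0.1816, 0.0725]
wrist_force: [-1.9, 1.5, 11.8]
tool_pos: [0.5095, -0.1816, 0.0715]
wrist_force: [-1.2, 1.5, 10.5]
```

```bash

(python3 -m handwheel '[[[0,0,0],[0,0,-0.02],1],[[0,0,0],[0,0,0],1]]'
python3 -m handwheel '[[[0,0,0],[0,0,0],1]]') | grep -E 'tool_pos|wrist|time'
```

```text
time: 19.3
tool_pos: [0.5092, -0.1816, 0.0691]
wrist_force: [0.9, 0.6, 5.4]
time: 19.4
tool_pos: [0.5092, -0.1816, 0.069]
wrist_force: [0.7, 1.1, 5.9]
```

The plus end snapped: the force dropped from about 12 to 5.5 N. Now the minus end.

```bash

(python3 -m handwheel '[[[0,0,0],[0,0,0.2],1],[[0,0,0],[0,0,0.4],1],[[0,0,0],[0,0,0.4],1],[[0,0,0],[0,0,0],1]]'
python3 -m handwheel '[[[0,0,0],[-0.25,-0.64,0],1],[[0,0,0],[-0.25,-0.64,0],1],[[0,0,0],[0,0,0],1],[[0,0,0],[0,0,0],1]]') | grep -E 'tool_pos|wrist|time'
```

```text
time: 19.8
tool_pos: [0.509, -0.1821, 0.1203]
wrist_force: [0.1, -0.7, -0.4]
time: 20.2
tool_pos: [0.4818, -0.2452, 0.1161]
wrist_force: [0.6, 0.4, 0.6]
```

```bash

(python3 -m handwheel '[[[0,0,0],[0.04,-0.01,-0.16],1],[[0,0,0],[0,0,-0.14],1],[[0,0,0],[0,0,-0.06],1],[[0,0,0],[0,0,0],1],[[0,0,0],[0,0,0],1]]'
python3 -m handwheel '[[[0,0,0],[0,0,-0.03],1],[[0,0,0],[0,0,0],1]]'
python3 -m handwheel '[[[0,0,0],[0,0,-0.03],1],[[0,0,0],[0,0,0],1]]'
python3 -m handwheel '[[[0,0,0],[0,0,-0.03],1],[[0,0,0],[0,0,0],1]]'
python3 -m handwheel '[[[0,0,0],[0,0,-0.03],1],[[0,0,0],[0,0,0],1]]'
python3 -m handwheel '[[[0,0,0],[0,0,-0.03],1],[[0,0,0],[0,0,0],1]]') | grep -E 'tool_pos|wrist|time'
```

```text
time: 20.7
tool_pos: [0.4849, -0.2454, 0.0995]
wrist_force: [-0.1, 0.2, 0.5]
time: 20.9
tool_pos: [0.4849, -0.2458, 0.0983]
wrist_force: [0.3, 0.2, 0.2]
time: 21.1
tool_pos: [0.4847, -0.2458, 0.0966]
wrist_force: [-0.4, 0.3, 0.2]
time: 21.3
tool_pos: [0.4847, -0.2458, 0.095]
wrist_force: [-0.2, 0.3, -0.2]
time: 21.5
tool_pos: [0.4846, -0.2457, 0.0934]
wrist_force: [0.0, 0.5, 0.3]
time: 21.7
tool_pos: [0.4848, -0.2458, 0.0921]
wrist_force: [-0.4, 0.8, -0.6]
```

```bash

(python3 -m handwheel '[[[0,0,0],[0,0,-0.03],1],[[0,0,0],[0,0,0],1]]'
python3 -m handwheel '[[[0,0,0],[0,0,-0.03],1],[[0,0,0],[0,0,0],1]]'
python3 -m handwheel '[[[0,0,0],[0,0,-0.03],1],[[0,0,0],[0,0,0],1]]'
python3 -m handwheel '[[[0,0,0],[0,0,-0.03],1],[[0,0,0],[0,0,0],1]]'
python3 -m handwheel '[[[0,0,0],[0,0,-0.03],1],[[0,0,0],[0,0,0],1]]') | grep -E 'tool_pos|wrist|time'
```

```text
time: 21.9
tool_pos: [0.4848, -0.2459, 0.0908]
wrist_force: [-0.3, -0.3, 1.8]
time: 22.1
tool_pos: [0.4849, -0.246, 0.0894]
wrist_force: [-0.9, -1.5, 1.8]
time: 22.3
tool_pos: [0.4849, -0.2461, 0.0879]
wrist_force: [0.0, -1.0, 3.7]
time: 22.5
tool_pos: [0.4849, -0.2462, 0.0865]
wrist_force: [-1.8, -0.6, 4.1]
time: 22.7
tool_pos: [0.4849, -0.2463, 0.0851]
wrist_force: [-0.3, -0.5, 5.3]
```

Touch came at about 0.0915, as expected for the raised end. I keep pressing.

```bash

(python3 -m handwheel '[[[0,0,0],[0,0,-0.03],1],[[0,0,0],[0,0,0],1]]'
python3 -m handwheel '[[[0,0,0],[0,0,-0.03],1],[[0,0,0],[0,0,0],1]]'
python3 -m handwheel '[[[0,0,0],[0,0,-0.02],1],[[0,0,0],[0,0,0],1]]'
python3 -m handwheel '[[[0,0,0],[0,0,-0.02],1],[[0,0,0],[0,0,0],1]]') | grep -E 'tool_pos|wrist'
```

```text
tool_pos: [0.4849, -0.2465, 0.0838]
wrist_force: [-1.2, -1.7, 7.0]
tool_pos: [0.4849, -0.2466, 0.0825]
wrist_force: [-2.2, -1.6, 6.8]
tool_pos: [0.4849, -0.2467, 0.0818]
wrist_force: [-2.3, -1.1, 6.4]
tool_pos: [0.4849, -0.2467, 0.0809]
wrist_force: [-2.6, -2.1, 7.4]
```

```bash

(python3 -m handwheel '[[[0,0,0],[0,0,-0.02],1],[[0,0,0],[0,0,0],1]]'
python3 -m handwheel '[[[0,0,0],[0,0,-0.02],1],[[0,0,0],[0,0,0],1]]') | grep -E 'tool_pos|wrist'
```

```text
tool_pos: [0.4849, -0.2468, 0.08]
wrist_force: [-2.0, -1.7, 8.1]
tool_pos: [0.4849, -0.2469, 0.0792]
wrist_force: [-3.1, -1.3, 8.3]
```

```bash

(python3 -m handwheel '[[[0,0,0],[0,0,-0.02],1],[[0,0,0],[0,0,0],1]]'
python3 -m handwheel '[[[0,0,0],[0,0,-0.02],1],[[0,0,0],[0,0,0],1]]'
python3 -m handwheel '[[[0,0,0],[0,0,-0.02],1],[[0,0,0],[0,0,0],1]]') | grep -E 'tool_pos|wrist'
```

```text
tool_pos: [0.4849, -0.247, 0.0783]
wrist_force: [-3.0, -1.0, 8.8]
tool_pos: [0.4849, -0.2471, 0.0774]
wrist_force: [-2.6, -2.0, 10.1]
tool_pos: [0.4849, -0.2472, 0.0765]
wrist_force: [-3.6, -1.0, 9.7]
```

```bash

(python3 -m handwheel '[[[0,0,0],[0,0,-0.02],1],[[0,0,0],[0,0,0],1]]'
python3 -m handwheel '[[[0,0,0],[0,0,-0.02],1],[[0,0,0],[0,0,0],1]]') | grep -E 'tool_pos|wrist'
```

```text
tool_pos: [0.485, -0.2473, 0.0757]
wrist_force: [-3.6, -2.2, 11.1]
tool_pos: [0.4849, -0.2475, 0.0748]
wrist_force: [-3.1, -2.3, 10.2]
```

```bash

(python3 -m handwheel '[[[0,0,0],[0,0,-0.02],1],[[0,0,0],[0,0,0],1]]'
python3 -m handwheel '[[[0,0,0],[0,0,-0.02],1],[[0,0,0],[0,0,0],1]]') | grep -E 'tool_pos|wrist'
```

```text
tool_pos: [0.4848, -0.2478, 0.0734]
wrist_force: [-1.0, -2.6, 2.2]
tool_pos: [0.4851, -0.247, 0.0711]
wrist_force: [0.3, -3.8, 4.5]
```

```bash

(python3 -m handwheel '[[[0,0,0],[0,0,-0.02],1],[[0,0,0],[0,0,0],1]]') | grep -E 'tool_pos|wrist'
python3 - <<'E'
from m import *
b,_=snap('scene')
hsv=cv2.cvtColor(b,cv2.COLOR_RGB2HSV);H,S,V=[hsv[...,i].astype(int) for i in range(3)]
g=((H>14)&(H<28)&(S>110)&(V>80)).astype(np.uint8);M=np.zeros_like(g);M[235:310,295:348]=g[235:310,295:348]
k,L,s,ce=cv2.connectedComponentsWithStats(M)
for i in range(1,k):
    if s[i,4]>15: print('gold',s[i],ce[i])
print(proj('scene',[.4911,-.15,.058])-proj('scene',[.4911,-.15,.048]))
E
```

```text
tool_pos: [0.4851, -0.2469, 0.0701]
wrist_force: [-1.7, -5.0, 4.8]
gold [331 235  10   4  20] [335.1 236.2]
gold [321 249   7   5  23] [324.4783 250.9565]
gold [302 254   8   8  34] [305.3235 258.4706]
gold [343 279   5   9  27] [345.2593 284.    ]
gold [324 285   9  10  52] [328.2308 290.1731]
[ 0.078  -3.0997]
```

The minus end snapped: the force dropped from about 10.5 to 2.2 N. I retreat and check.

```bash

(python3 -m handwheel '[[[0,0,0],[0,0,0.2],1],[[0,0,0],[0,0,0.4],1],[[0,0,0],[0,0,0.8],1],[[0,0,0],[0,0,0.4],1],[[0,0,0],[-0.3,-0.4,0],1]]'
python3 -m handwheel '[[[0,0,0],[-0.7,-0.7,0],1],[[0,0,0],[-0.7,-0.7,0],1],[[0,0,0],[-0.7,-0.7,0],1],[[0,0,0],[-0.7,-0.5,0],1],[[0,0,0],[0,0,0],1]]'
python3 -m handwheel '[[[0,0,0],[-0.7,-0.3,0],1],[[0,0,0],[-0.7,-0.3,0],1],[[0,0,0],[-0.5,-0.3,0],1],[[0,0,0],[0,0,0],1]]') | grep -E 'tool_pos|wrist|time'
python3 - <<'E'
from fit import *
a,_=snap('top');b,_=snap('scene')
A=cv2.resize(a[195:260,300:388,::-1],(400,296),interpolation=cv2.INTER_CUBIC);B=cv2.resize(b[225:315,280:380,::-1],(400,360),interpolation=cv2.INTER_CUBIC)
A=cv2.copyMakeBorder(A,0,64,0,0,cv2.BORDER_CONSTANT);cv2.imwrite('pics/final.png',np.hstack([A,B]))
Wt=world('top',np.load('/tmp/top.npz')['d'])
yaw=1.227;ex=np.array([np.cos(yaw),np.sin(yaw)]);ey=np.array([-ex[1],ex[0]]);s0=np.array([.4945,-.2130])
for n,p,W in(('top',a,Wt),('scene',b,world('scene',np.load('/tmp/scene.npz')['d']))):
    r=W[...,:2]-s0;x=r@ex;y=r@ey
    hsv=cv2.cvtColor(p,cv2.COLOR_RGB2HSV);m=(hsv[...,0]>100)&(hsv[...,0]<130)&(hsv[...,1]>90)&(abs(x)<.045)&(abs(y)<.02)&(W[...,2]<.15)
    print(n,m.sum(),'x',np.percentile(x[m],[1,99]),'ymean',y[m].mean())
    for lo in(-.035,-.02,-.005,.01):
        k=m&(x>lo)&(x<lo+.015);print('  ',lo,k.sum(),'z90',np.percentile(W[k][:,2],[50,90]) if k.any() else '', y[k].mean() if k.any() else '')
E
```

```text
time: 26.05
tool_pos: [0.4724, -0.264, 0.1632]
wrist_force: [0.2, -0.3, 0.5]
time: 26.55
tool_pos: [0.3262, -0.397, 0.1585]
wrist_force: [0.4, 0.9, -0.2]
time: 26.95
tool_pos: [0.2335, -0.4405, 0.1588]
wrist_force: [0.8, 0.7, -0.7]
top 184 x [-0.036   0.0249] ymean -9.693214856496941e-05
   -0.035 45 z90 [0.0731 0.0757] -0.000611180365068287
   -0.02 47 z90 [0.073  0.0758] 0.0002786536246990617
   -0.005 44 z90 [0.0726 0.0769] 8.32002555481862e-05
   0.01 42 z90 [0.0737 0.0759] -0.00020471272871066398Traceback (most recent call last):
  File "<stdin>", line 10, in <module>
    return _quantile_unchecked(
        a, q, axis, out, overwrite_input, method, keepdims, weights)
    return _ureduce(a,
                    func=_quantile_ureduce_func,
    ...<5 lines>...
                    overwrite_input=overwrite_input,
                    method=method)
    r = func(a, **kwargs)
    result = _quantile(arr,
                       quantiles=q,
    ...<2 lines>...
                       out=out,
                       weights=wgt)
    slices_having_nans = np.isnan(arr[-1, ...])
                                  ~~~^^^^^^^^^
IndexError: index -1 is out of bounds for axis 0 with size 0
```

View pics/final.png

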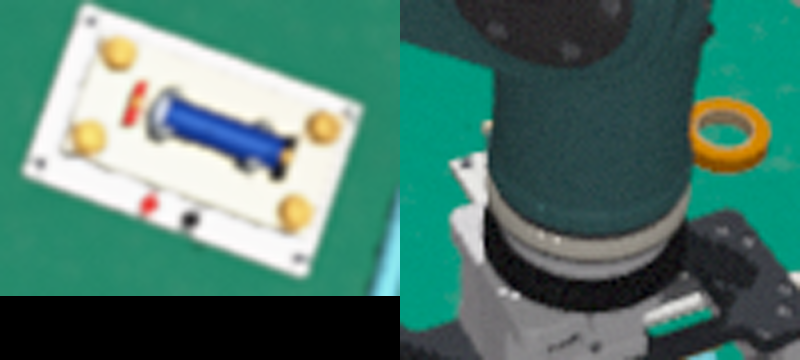

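The cell's top is at z of about 0.076 along its whole length (0.075 expected when seated), level and centred. The picture shows its plus end (157,112) by the red block and its minus end (280,158) just clear of the black block. I hand it in.

```bash
python3 -c "
from bench import robot
print(robot.close_job())"
```

```text
the job is handed in; nothing more can be done
None
```

The blue cell is in the tester, plus end at the red block; both ends snapped in (force dropped at each) and it measured level at seated height, so I handed the job in at about 27 s, but no verdict came back.

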